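Press the caps home in the sawn round

ROBOT

A 6-joint arm with a two-finger parallel gripper is mounted at the origin on the work surface. World frame = base frame: x ahead of the robot, y to its left, z up, the work surface at z = 0. Lengths are in m, angles in degrees, forces in N, time in s.
With the tool pointing down it reaches from about 0.25 to 0.725 m from the base axis. Payload 9.7 kg.
Tool frame: the origin (TCP) lies between the finger pads; the fingertips stand 19 mm ahead of it and the grasp point (between the pads) is the TCP; x points along the fingers, y is the direction in which the jaws open and shut, and the axes are right-handed (so a half turn about x gives the same grasp; the last joint's range is limited). The gripper opens to 85 mm and grips with 20 to 120 N. Pads are 22 mm wide; open, the fingers measure 114 mm over their backs; the gripper's body (76 mm by 85 mm) begins 54 mm behind the grasp point. The pads swing forward as they close: fully open they stand 13 mm farther back than shut.
Start: joints at [66.979, 4.979, 10.078, 95.1, 0, 90], TCP at [0.215, 0.506, 0.25] pointing down, gripper open.
Joint ranges: [-179.16, 179.16], [-48.56, 103.87], [-65.8, 70.77], [-126.05, 130.52], [-82.76, 87.17], [-180, 180]. Speed limits (degrees/s): [127.2, 127.2, 147.25, 180, 180, 180].

INTERFACE

Orientations are given as [roll, pitch, yaw] about the fixed x, y, z axes, in that order (R = Rz(yaw) Ry(pitch) Rx(roll)).
In Python, from workcell import bot gives the robot as it stands. The module is installed in compiled form; this text tells all that it offers.
- The arm moves only by the shell command python3 -m handwheel 'ROWS' [FORCE]. ROWS is JSON, a list of rows, each a list of 7 numbers: the turn, a rotation vector about the tool's x, y, z in degrees, then the shift along the tool's x, y, z in m, then the closure, from -1 (fully open) to 1 (shut), so that 0 is half open. In form: [[ax, ay, az, dx, dy, dz, fingers], ...]. A call has 1 to 20 rows; each row is the pose to reach, as a shift and turn from the pose commanded when the call began, along the tool's axes at that moment; what a row does not reach only later rows make up. A row lasts 1/8 s, in which the tool goes at most 62.5 mm and 10.7 degrees, less where a joint would pass 70% of its speed; a pose out of reach is approached as far as the arm can. A call with a gripper value outside its range is refused whole. The fingers move at their own pace and stop on an object; FORCE is the grip in N (left out, the last holds). Time passes only in rows, so rows that repeat a pose let the fingers close. It gives the time, the measured TCP pose, the force and the opening at its end, in the units of the state.
- bot.get_obs(): the state, without advancing time (a new reading comes with each control period).
- bot.camera(name): name is "scene" or "top" or "wrist"; returns a dict with "frame" (384x512x3 uint8, red, green, blue), "fx", "fy", "cx", "cy" (pixels), "R" (3x3) and "t" (3): a world point X has camera coordinates R X + t; the wrist camera has in their place "tool_from_camera" (4x4, takes a point from camera to tool coordinates, whose origin is the TCP and whose axes are the tool frame's). Camera axes: x right, y down, z forward; pixel columns grow to the right and rows downward; lengths in m; the calibration is good to about 2 mm. A picture is of the moment at which its call begins: read the wrist's pose just before it. There is no depth.
- bot.job_done(): hands the job in, once; it reports no verdict.
Trained networks look in a picture, given as the dict that the camera call returned (one of the last four; its "shot" number tells which), for a name from the list of things; names that differ only in an ending like _2 or _b are one class to them, and where a whole thing is asked for, a point or a joint stands for the part that bears it (a point fixed in the world has none). Each returns a list of dicts, best first, with "conf" (0 to 1); they miss things now and then, are a little off and sometimes report something else, mostly with a low value. They report only what shows in the picture. A call takes as long as a camera call.
- bot.look_for(name, picture): "bbox" ([left, top, width, height] as shares, 0 to 1, of the picture: columns of its width, rows of its height, round what is visible of it).
- bot.tip_of(name, picture): "centre" ([column, row] as shares, 0 to 1, of the picture: columns of its width, rows of its height: a listed point, or the origin of a listed thing).
The state is a dict: "time": time; "q": joint angles; "qd": joint speeds; "joint_efforts": joint torques, N m; "ee_pos": TCP position; "tcp_rot": TCP orientation; "wrist_force": force on the tool from outside, world axes, zero at the start; "torque": the same for the moment, N m; "opening": finger opening in m.
Only numpy, scipy, OpenCV 4.12 (cv2) and the standard library are available. Lean on these libraries where they do the work, as an engineer would, in place of code of your own. Each camera call takes 0.05 s, during which the arm holds its last target.

TASK

Without picking anything up, press three of the push-in caps of the sawn wooden round gently down until they are fully home: first the red one, then the yellow one, then the blue one. Leave the black cap standing out as it is, do not shift, lift or tip the round, and do not disturb the jar on it or the other things on the bench.

Things in the scene. Friction and masses are not known exactly. Their poses are not given: they have to be found in the camera images.
- round: loose flat sawn disc of brown fibreboard, 270 mm across and 22 mm thick, about 0.9 kg, lying flat on the bench; origin at the centre of its underside, z up. Four push-in caps stand in its top, 90 mm from its centre: red at its +x, blue at its +y, yellow at its -x, black at its -y. A small jar stands at its middle.
- cap_red_top (a point): centre of the flat top of the red cap: a round red plastic head, 36 mm across and 8 mm thick, on an 18 mm wooden stem. The top is 38 mm above the bench when the cap is fully out and 30 mm when fully home, its head then resting on the wood
- cap_red (a joint): how far the red cap is pushed in, in m: 0 fully out, 0.008 fully home (hard stop). It starts between 0 and 0.002; pushing takes 5 N rising to 8 N, and it stays where it is left
- cap_yellow_top (a point): centre of the flat top of the yellow cap: a round yellow plastic head, 36 mm across and 8 mm thick, on an 18 mm wooden stem. The top is 38 mm above the bench when the cap is fully out and 30 mm when fully home, its head then resting on the wood
- cap_yellow (a joint): how far the yellow cap is pushed in, in m: 0 fully out, 0.008 fully home (hard stop). It starts between 0 and 0.002; pushing takes 5 N rising to 8 N, and it stays where it is left
- cap_blue_top (a point): centre of the flat top of the blue cap: a round blue plastic head, 36 mm across and 8 mm thick, on an 18 mm wooden stem. The top is 38 mm above the bench when the cap is fully out and 30 mm when fully home, its head then resting on the wood
- cap_blue (a joint): how far the blue cap is pushed in, in m: 0 fully out, 0.008 fully home (hard stop). It starts between 0 and 0.002; pushing takes 5 N rising to 8 N, and it stays where it is left
- cap_black_top (a point): centre of the flat top of the black cap: a round black plastic head, 36 mm across and 8 mm thick, on an 18 mm wooden stem. The top is 38 mm above the bench when the cap is fully out and 30 mm when fully home, its head then resting on the wood
- cap_black (a joint): how far the black cap is pushed in, in m: 0 fully out, 0.008 fully home (hard stop). It starts between 0 and 0.002; pushing takes 5 N rising to 8 N, and it stays where it is left
- jar: amber glass jar with a steel lid, 38 mm across and 42 mm high, standing loose on the round near its centre; to be left alone. Origin: centre of its underside
- hammer: hammer lying on the bench to the right; to be left alone. Origin: the middle of its length, on its underside
- driver: screwdriver lying on the bench to the left; to be left alone. Origin: the middle of its length, on its underside
- glue: white glue bottle with an orange cap, 56 mm across, 150 mm high, standing behind the round; to be left alone. Origin: centre of its underside
- offcut: wooden offcut 90 x 50 x 35 mm lying behind the round; to be left alone. Origin: centre of its underside
- spare_cap: loose green cap, 36 mm across, 22 mm high, lying head down between the robot and the right side; to be left alone. Origin: centre of its underside
- square: try square with a 120 mm dark wooden stock and a 160 mm steel blade, lying on the bench to the right; to be left alone. Origin: centre of the stock's underside

How it is judged:
By the outcome, as a careful person would: the job done as asked, in the order asked, and still so for the second after the job is handed in, with the robot touching nothing.
It also fails if it takes over 51 s, if anything falls off the work surface, if the arm or the gripper's body presses on something with over 40 N, if the wrist force passes 120 N, or if a joint passes its speed limit or range.

## Working session

There is one attempt and no reset: what is moved stays moved. The work goes in short steps, Python scripts to look and compute and a shell command to move; the robot and the scene stay as the last step left them, time stands still between calls to the robot, and variables do not carry over. Pictures are saved under pics/ and viewed, and the job is handed in when it is done.

```bash
mkdir -p pics
python3 - <<'E'
from workcell import bot
import cv2
o=bot.get_obs();print(o)
for n in("scene","top","wrist"):
    p=bot.camera(n);cv2.imwrite(f"pics/{n}0.png",p["frame"][:,:,::-1])
    print(n,{k:v for k,v in p.items() if k!="frame"})
    for c in("cap_red_top","cap_yellow_top","cap_blue_top","cap_black_top","jar","round","glue"):
        print(c,[(r["conf"],r["centre"][0]*512,r["centre"][1]*384) for r in bot.tip_of(c,p)[:2]])
E
```

```text
{'time': 0.0, 'q': array([ 6.69806013e+01,  5.01149015e+00,  1.00348395e+01,  9.50998934e+01,
       -4.43731746e-04,  8.99992118e+01]), 'qd': array([-0.03993651,  0.03987707, -0.00218797, -0.00823951,  0.09334317,
        0.0808488 ]), 'joint_efforts': array([ 6.27530881e-04, -5.20391178e+01,  4.64799142e+01,  1.64874044e-02,
        4.00411045e-05,  3.14685920e-06]), 'ee_pos': array([0.21499575, 0.50601657, 0.24958277]), 'tcp_rot': array([ -89.6686442 ,   89.92345464, -112.68725438]), 'wrist_force': array([-0.57618735, -0.49824914,  0.06854768]), 'torque': array([0.00152191, 0.02087048, 0.02392891]), 'opening': 0.08539073206062145}
scene {'fx': 354.28756673834556, 'fy': 354.28756673834556, 'cx': 253.72000195628218, 'cy': 192.3915780499977, 'R': array([[-0.12060936,  0.99259953, -0.01412643],
       [ 0.76829373,  0.08432397, -0.63451889],
       [-0.62863195, -0.08738217, -0.77277825]]), 't': array([ 0.10591318, -0.39837142,  1.4145557 ]), 'shot': 1}
cap_red_top [(0.62, 278.9888, 198.6048)]
cap_yellow_top [(0.5, 215.6032, 203.904)]
cap_blue_top [(0.59, 242.688, 177.792), (0.56, 114
[... 753 characters left out ...]
round [(0.75, 259.1744, 186.816)]
glue [(0.58, 275.2, 180.2112), (0.52, 200.3968, 143.61599999999999)]
wrist {'fx': 297.01404011637806, 'fy': 297.01404011637806, 'cx': 257.8112584390992, 'cy': 185.01991367444649, 'tool_from_camera': array([[-1.24134284e-03, -3.24110990e-01,  9.46018248e-01,
        -1.24171684e-01],
       [ 9.99999186e-01, -1.22292656e-04,  1.27027722e-03,
        -2.80096805e-04],
       [-2.96019725e-04,  9.46019054e-01,  3.24110878e-01,
        -8.30379247e-02],
       [ 0.00000000e+00,  0.00000000e+00,  0.00000000e+00,
         1.00000000e+00]]), 'shot': 3}
cap_red_top []
cap_yellow_top []
cap_blue_top []
cap_black_top [(0.21, 254.3104, 283.392)]
jar []
round []
glue []
```

Run:
```python
import cv2
for n in("scene","top"):
    im=cv2.imread(f"pics/{n}0.png")
    cv2.imwrite(f"pics/{n}0c.png",cv2.resize(im[110:260,160:360],None,fx=4,fy=4,interpolation=cv2.INTER_CUBIC))
```

```text
(no output)
```

View pics/scene0.png

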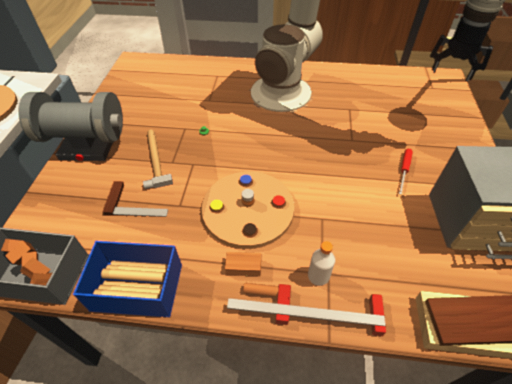

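View pics/top0.png

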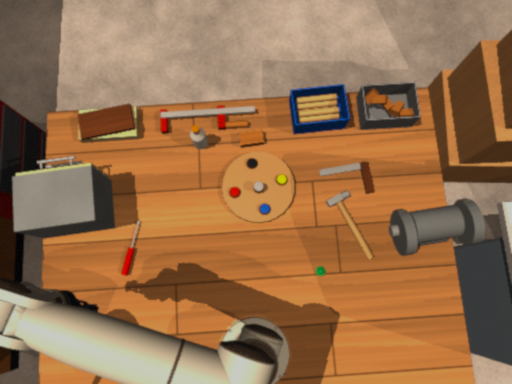

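```bash
true
```

```text
(no output)
```

The scene and top pictures both show the round. In the top picture the caps are at about black (252,163), red (234,192), yellow (282,180) and blue (265,210), with the jar at (260,187). Next I'll segment the caps and fit the round's pose.

```bash
cat > h.py <<'E'
import numpy as np,cv2
from scipy.optimize import least_squares
names=["red","blue","yellow","black"]
def segs(im,boxes):
    hsv=cv2.cvtColor(im,cv2.COLOR_RGB2HSV).astype(int);H,S,V=hsv[...,0],hsv[...,1],hsv[...,2]
    m={"red":((H<5)|(H>172))&(S>170)&(V>80),"blue":(H>105)&(H<130)&(S>110),"yellow":(H>23)&(H<35)&(S>150),"black":(V<75)}
    out={}
    for n,(u,v) in boxes.items():
        mk=np.zeros(H.shape,bool);r=11;mk[v-r:v+r+1,u-r:u+r+1]=1
        q=mk&m[n];ys,xs=np.nonzero(q);out[n]=(xs.mean(),ys.mean(),len(xs)) if len(xs) else None
    return out
def proj(p,X):
    c=X@p["R"].T+p["t"];return np.c_[p["fx"]*c[:,0]/c[:,2]+p["cx"],p["fy"]*c[:,1]/c[:,2]+p["cy"]]
def fit(obs,z=0.036):
    def pts(s):
        a=s[2]+np.arange(4)*np.pi/2
        return np.c_[s[0]+.09*np.cos(a),s[1]+.09*np.sin(a),np.full(4,z)]
    def f(s):
        return np.concatenate([(proj(p,pts(s))-np.array([o[n][:2] for n in names])).ravel() for p,o in obs])
    best=min((least_squares(f,[.5,0,a]) for a in np.arange(0,6.3,1.5)),key=lambda r:r.cost)
    return best.x,pts(best.x),best.fun
E
python3 - <<'E'
from workcell import bot
from h import *
B={"scene":{"blue":(246,181),"red":(279,201),"yellow":(217,205),"black":(250,230)},"top":{"black":(252,163),"red":(234,192),"yellow":(282,180),"blue":(265,210)}}
obs=[]
for n in B:
    p=bot.camera(n);o=segs(p["frame"],B[n]);print(n,o);obs.append((p,o))
for k in (obs,obs[:1],obs[1:]):
    s,P,r=fit(k);print(s,np.degrees(s[2]));print(P.round(4));print(r.round(2))
def ray(p,uv,z):
    d=p["R"].T@np.array([(uv[0]-p["cx"])/p["fx"],(uv[1]-p["cy"])/p["fy"],1]);c=-p["R"].T@p["t"];return c+d*(z-c[2])/d[2]
print("jar",ray(obs[1][0],(260,187),.064),"glue",ray(obs[1][0],(199,138),.1), ray(obs[0][0],(321,282),0.0))
E
```

```text
scene {'blue': (np.float64(245.3548387096774), np.float64(178.90322580645162), 62), 'red': (np.float64(278.33734939759034), np.float64(200.16867469879517), 83), 'yellow': (np.float64(216.2058823529412), np.float64(204.31372549019608), 102), 'black': (np.float64(248.0909090909091), np.float64(227.63636363636363), 11)}
top {'black': (np.float64(251.96969696969697), np.float64(162.93939393939394), 66), 'red': (np.float64(234.2982456140351), np.float64(191.6140350877193), 57), 'yellow': (np.float64(281.5), np.float64(179.0), 78), 'blue': (np.float64(264.5), np.float64(208.36363636363637), 66)}
[ 0.58886645 -0.05421017  1.75921057] 100.79534103429853
[[ 0.572   0.0342  0.036 ]
 [ 0.5005 -0.0711  0.036 ]
 [ 0.6057 -0.1426  0.036 ]
 [ 0.6773 -0.0374  0.036 ]]
[-0.28 -0.46 -0.01 -0.54 -0.48 -0.74  0.72  0.02 -0.07 -0.59 -0.2  -0.12
  0.12 -0.15 -0.15 -0.83]
[ 0.59033395 -0.05399758  1.75383738] 100.48747964202768
[[ 0.574   0.0345  0.036 ]
 [ 0.5018 -0.0704  0.036 ]
 [ 0.6067 -0.1425  0.036 ]
 [ 0.6788 -0.0376  0.036 ]]
[-0.23  0.07  0.15 -0.19 -0.5  -0.47  0.55  0.49]
[ 0.58726598 -0.05437425  1.76652889] 101.21464984812872
[[ 0.5698  0.0339  0.036 ]
 [ 0.499  -0.0719  0.036 ]
 [ 0.6048 -0.1427  0.036 ]
 [ 0.6755 -0.0369  0.036 ]]
[ 0.05  0.    0.05  0.26  0.15  0.1  -0.24 -0.38]
jar [ 0.57406336 -0.06054921  0.064     ] glue [0.76175996 0.1466602  0.1       ] [0.7968226  0.16220356 0.        ]
```

```bash
cat >> h.py <<'E'
from scipy.spatial.transform import Rotation as Ro
def Rt(o): return Ro.from_euler("xyz",o["tcp_rot"],degrees=True).as_matrix()
def shift(o,target): return Rt(o).T@(np.array(target)-o["ee_pos"])
E
python3 - <<'E'
from workcell import bot
from h import *
o=bot.get_obs();print(Rt(o).round(4));print(shift(o,[.571,.034,.16]),o["time"])
R=Rt(o)
# rotation to exact: tool x=-z
E
```

```text
[[-0.      0.391   0.9204]
 [-0.      0.9204 -0.391 ]
 [-1.     -0.     -0.    ]]
[ 0.09027032 -0.29541878  0.51223781] 1.3
```

```bash
python3 -m handwheel '[[0,0,0,0.01,-0.03,0.05,1],[0,0,0,0.02,-0.06,0.10,1],[0,0,0,0.03,-0.09,0.15,1],[0,0,0,0.04,-0.12,0.20,1],[0,0,0,0.05,-0.15,0.25,1],[0,0,0,0.06,-0.18,0.30,1],[0,0,0,0.07,-0.21,0.35,1],[0,0,0,0.08,-0.24,0.40,1],[0,0,0,0.085,-0.265,0.45,1],[0,0,0,0.09,-0.285,0.49,1],[0,0,0,0.09,-0.295,0.512,1],[0,0,0,0.09,-0.295,0.512,1],[0,0,0,0.09,-0.295,0.512,1],[0,0,0,0.09,-0.295,0.512,1]]' 30
python3 - <<'E'
from workcell import bot
from h import *
o=bot.get_obs();print(o)
p=bot.camera("wrist");cv2.imwrite("pics/w1.png",p["frame"][:,:,::-1])
p=bot.camera("top");cv2.imwrite("pics/t1.png",p["frame"][:,:,::-1])
E
```

```text
time: 3.05
ee_pos: [0.5705, 0.0353, 0.1606]
tcp_rot: [51.0, 90.0, 28.0]
wrist_force: [-0.6, 0.6, 0.4]
opening: 0.0
{'time': 3.05, 'q': array([3.53330481e+00, 7.03901530e+00, 2.38990876e+00, 8.53367805e+01,
       6.42996534e-03, 2.64940391e+01]), 'qd': array([ 0.0663086 , -0.06466212,  0.04960779, -0.01302266,  0.01641583,
       -0.08112452]), 'joint_efforts': array([-3.76606649e-01, -5.44937468e+01,  4.70431280e+01, -1.19239287e-02,
       -8.75968428e-03,  6.22522770e-03]), 'ee_pos': array([0.57051298, 0.03525686, 0.16056451]), 'tcp_rot': array([50.98839739, 89.9844913 , 28.02766388]), 'wrist_force': array([-0.586194  ,  0.56267354,  0.38980621]), 'torque': array([-0.0774177 , -0.04041754,  0.04814419]), 'opening': 3.000440334266088e-05}
```

View pics/w1.png

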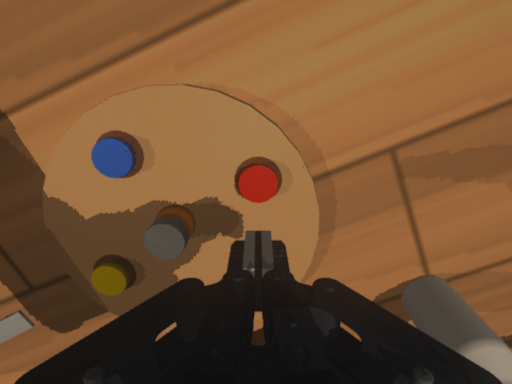

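In the wrist picture the red top is at (259,184), blue at (113,157), yellow at (110,279) in shadow, and the closed fingertips are at about (258,240). I'll use it to refine the pose.

```bash
cat >> h.py <<'E'
def wcam(p,o):
    M=p["tool_from_camera"];T=np.eye(4);T[:3,:3]=Rt(o);T[:3,3]=o["ee_pos"]
    W=np.linalg.inv(T@M);q=dict(p);q["R"]=W[:3,:3];q["t"]=W[:3,3];return q
def ray(p,uv,z):
    d=p["R"].T@np.array([(uv[0]-p["cx"])/p["fx"],(uv[1]-p["cy"])/p["fy"],1]);c=-p["R"].T@p["t"];return c+d*(z-c[2])/d[2]
def blobs(im,vmin={"red":170,"blue":120,"yellow":60}):
    hsv=cv2.cvtColor(im,cv2.COLOR_RGB2HSV).astype(int);H,S,V=hsv[...,0],hsv[...,1],hsv[...,2]
    m={"red":((H<5)|(H>172))&(S>170)&(V>vmin["red"]),"blue":(H>105)&(H<130)&(S>110)&(V>vmin["blue"]),"yellow":(H>23)&(H<35)&(S>170)&(V>vmin["yellow"])}
    out={}
    for n,k in m.items():
        N,L,st,c=cv2.connectedComponentsWithStats(k.astype(np.uint8))
        if N>1:
            i=1+np.argmax(st[1:,4]);out[n]=(c[i].round(1),st[i])
    return out
E
python3 - <<'E'
from workcell import bot
from h import *
o=bot.get_obs();p=wcam(bot.camera("wrist"),o)
b=blobs(p["frame"])
for n,(c,st) in b.items():print(n,c,st,ray(p,c,.037).round(4))
print("jar lid",ray(p,(166,240),.064))
# tip predicted pixel
R=Rt(o);print(proj(p,(o["ee_pos"]+R[:,0]*.019)[None]))
for n in("red","blue","yellow"):
    print(n,[(r["conf"],r["centre"][0]*512,r["centre"][1]*384) for r in bot.tip_of(f"cap_{n}_top",dict(p))[:1]])
E
```

```text
blue [111.3 157.5] [  92  139   40   38 1179] [ 0.5007 -0.071   0.037 ]
yellow [107.2 281.1] [ 94 271  23  23  95] [ 0.6069 -0.1421  0.037 ]
jar lid [ 0.57871967 -0.05180014  0.064     ]
[[257.95422857 243.83811073]]
red [(0.86, 258.5088, 186.70080000000002)]
blue [(0.62, 115.9168, 160.0896)]
yellow [(0.82, 107.8784, 280.81919999999997)]
```

Run:
```python
from workcell import bot
from h import *
o=bot.get_obs();p=wcam(bot.camera("wrist"),o)
print(ray(p,(259,184),.037))
print(shift(o,[.572,.0342,.062]), Rt(o).round(3).tolist())
```

```text
[0.57205126 0.03546205 0.037     ]
[ 9.84264813e-02 -8.02446221e-05  1.29215399e-03] [[0.0, 0.391, 0.921], [0.0, 0.921, -0.391], [-1.0, 0.0, 0.0]]
```

```bash
python3 -m handwheel '[[0,0,0,0.025,0,0.001,1],[0,0,0,0.05,0,0.001,1],[0,0,0,0.075,0,0.001,1],[0,0,0,0.09,0,0.001,1],[0,0,0,0.098,0,0.001,1],[0,0,0,0.098,0,0.001,1],[0,0,0,0.098,0,0.001,1]]'
python3 - <<'E'
from workcell import bot
from h import *
o=bot.get_obs();print(o["ee_pos"],o["wrist_force"])
p=wcam(bot.camera("wrist"),o);cv2.imwrite("pics/w2.png",p["frame"][:,:,::-1])
E
```

```text
time: 4.28
ee_pos: [0.5724, 0.0341, 0.0632]
tcp_rot: [25.5, 89.9, 2.5]
wrist_force: [-0.3, 0.2, 0.7]
opening: -0.0001
[0.57235171 0.03408949 0.06321675] [-0.27220105  0.19082708  0.65750455]
```

View pics/w2.png

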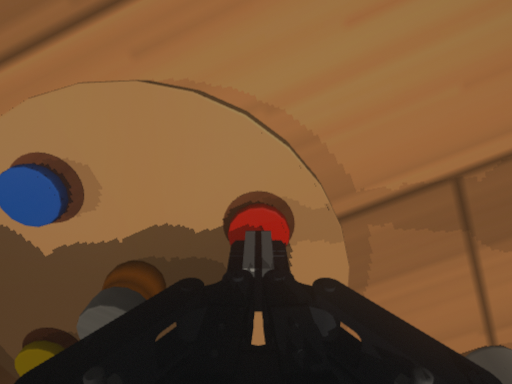

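The fingertips (258,240) are centred over the red cap. I'll press slowly and watch the force.

```bash
python3 -m handwheel '[[0,0,0,0.003,0,0,1],[0,0,0,0.006,0,0,1],[0,0,0,0.008,0,0,1],[0,0,0,0.009,0,0,1],[0,0,0,0.01,0,0,1],[0,0,0,0.01,0,0,1]]'
python3 -m handwheel '[[0,0,0,0.001,0,0,1],[0,0,0,0.002,0,0,1],[0,0,0,0.002,0,0,1]]'
```

```text
time: 5.08
ee_pos: [0.572, 0.0341, 0.0528]
tcp_rot: [26.3, 90.0, 3.3]
wrist_force: [-1.6, -0.2, 4.4]
opening: 0.0002
time: 5.45
ee_pos: [0.572, 0.0341, 0.0508]
tcp_rot: [31.8, 90.0, 8.8]
wrist_force: [-2.0, 0.1, 5.2]
opening: -0.0
```

```bash
python3 -m handwheel '[[0,0,0,0.0005,0,0,1],[0,0,0,0.001,0,0,1],[0,0,0,0.001,0,0,1]]'
python3 -m handwheel '[[0,0,0,0.0005,0,0,1],[0,0,0,0.001,0,0,1],[0,0,0,0.001,0,0,1]]'
```

```text
time: 5.82
ee_pos: [0.572, 0.0341, 0.0499]
tcp_rot: [25.2, 90.0, 2.2]
wrist_force: [-1.8, -0.8, 6.0]
opening: 0.0001
time: 6.2
ee_pos: [0.572, 0.0341, 0.049]
tcp_rot: [28.7, 90.0, 5.7]
wrist_force: [-2.3, 0.0, 8.1]
opening: 0.0
```

```bash
python3 -m handwheel '[[0,0,0,0.0005,0,0,1],[0,0,0,0.0005,0,0,1]]'; python3 -m handwheel '[[0,0,0,0.0005,0,0,1],[0,0,0,0.0005,0,0,1]]'
```

```text
time: 6.45
ee_pos: [0.572, 0.0341, 0.049]
tcp_rot: [28.1, 89.9, 5.1]
wrist_force: [-3.9, -0.8, 11.8]
opening: 0.0
time: 6.7
ee_pos: [0.572, 0.0341, 0.049]
tcp_rot: [26.4, 89.9, 3.4]
wrist_force: [-6.5, -0.0, 14.2]
opening: 0.0
```

Red is home: hard stop at TCP z = 0.049 m, with the force rising to 14 N. I'll lift and move to yellow.

```bash
python3 -m handwheel '[[0,0,0,-0.005,0,0,1],[0,0,0,-0.03,0,0,1],[0,0,0,-0.07,0,0,1],[0,0,0,-0.1,0,0,1],[0,0,0,-0.1,0,0,1],[0,0,0,-0.1,0,0,1]]'
python3 - <<'E'
from workcell import bot
from h import *
o=bot.get_obs();print(o["ee_pos"],shift(o,[.6062,-.1423,.15]))
E
```

```text
time: 7.45
ee_pos: [0.5716, 0.0341, 0.1463]
tcp_rot: [-154.5, 89.9, -177.5]
wrist_force: [-0.8, -0.7, -0.4]
opening: 0.0001
[0.57162702 0.03405782 0.14632762] [-0.00369908 -0.14879551  0.10078231]
```

```bash
python3 -m handwheel '[[0,0,0,-0.003,-0.037,0.025,1],[0,0,0,-0.003,-0.075,0.05,1],[0,0,0,-0.003,-0.11,0.075,1],[0,0,0,-0.003,-0.135,0.092,1],[0,0,0,-0.003,-0.149,0.101,1],[0,0,0,-0.003,-0.149,0.101,1],[0,0,0,-0.003,-0.149,0.101,1]]'
python3 - <<'E'
from workcell import bot
from h import *
o=bot.get_obs();print(o["ee_pos"])
p=wcam(bot.camera("wrist"),o);cv2.imwrite("pics/w3.png",p["frame"][:,:,::-1])
for n,(c,st) in blobs(p["frame"]).items():print(n,c,st,ray(p,c,.037).round(4))
E
```

```text
time: 8.32
ee_pos: [0.6064, -0.1416, 0.15]
tcp_rot: [171.1, 90.0, 148.1]
wrist_force: [0.6, -0.8, -0.2]
opening: -0.0
[ 0.60635676 -0.14159217  0.14997717]
blue [291.2  22.3] [ 267    0   49   49 1918] [ 0.5014 -0.0713  0.037 ]
yellow [258.1 186.7] [ 238  168   42   39 1279] [ 0.6061 -0.1412  0.037 ]
```

View pics/w3.png

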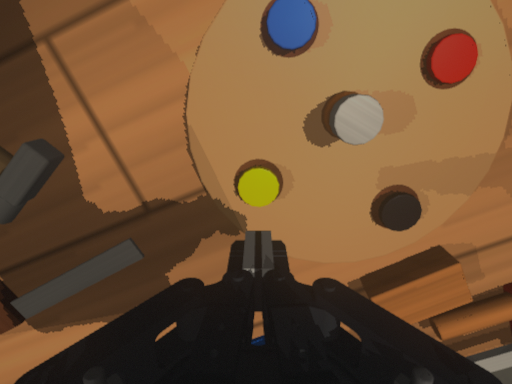

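The yellow cap is at (258,187), within 0.5 mm of the tool axis. The jar and the other caps have not moved. Descending.

```bash
python3 -m handwheel '[[0,0,0,0.025,0,0,1],[0,0,0,0.05,0,0,1],[0,0,0,0.07,0,0,1],[0,0,0,0.082,0,0,1],[0,0,0,0.087,0,0,1],[0,0,0,0.09,0,0,1],[0,0,0,0.092,0,0,1],[0,0,0,0.093,0,0,1],[0,0,0,0.094,0,0,1],[0,0,0,0.095,0,0,1],[0,0,0,0.096,0,0,1],[0,0,0,0.097,0,0,1],[0,0,0,0.098,0,0,1],[0,0,0,0.099,0,0,1],[0,0,0,0.099,0,0,1]]'
python3 -m handwheel '[[0,0,0,0.0005,0,0,1],[0,0,0,0.001,0,0,1],[0,0,0,0.001,0,0,1]]'
```

```text
time: 10.25
ee_pos: [0.6066, -0.1426, 0.052]
tcp_rot: [6.7, 90.0, -16.4]
wrist_force: [-2.1, -0.4, 5.1]
opening: -0.0004
time: 10.62
ee_pos: [0.6066, -0.1426, 0.0511]
tcp_rot: [4.8, 90.0, -18.2]
wrist_force: [-2.5, 0.4, 5.6]
opening: -0.0001
```

```bash
python3 -m handwheel '[[0,0,0,0.0005,0,0,1],[0,0,0,0.001,0,0,1],[0,0,0,0.0015,0,0,1],[0,0,0,0.0015,0,0,1]]'
python3 -m handwheel '[[0,0,0,0.0005,0,0,1],[0,0,0,0.0005,0,0,1]]'; python3 -m handwheel '[[0,0,0,0.0005,0,0,1],[0,0,0,0.0005,0,0,1]]'
```

```text
time: 11.12
ee_pos: [0.6066, -0.1426, 0.0497]
tcp_rot: [3.4, 90.0, -19.6]
wrist_force: [-2.2, 0.9, 6.3]
opening: -0.0001
time: 11.38
ee_pos: [0.6067, -0.1426, 0.0493]
tcp_rot: [4.9, 89.9, -18.2]
wrist_force: [-2.4, 0.9, 7.5]
opening: -0.0001
time: 11.62
ee_pos: [0.6067, -0.1426, 0.0491]
tcp_rot: [6.9, 89.9, -16.1]
wrist_force: [-3.6, 0.4, 9.2]
opening: -0.0006
```

```bash
python3 -m handwheel '[[0,0,0,0.0005,0,0,1],[0,0,0,0.0005,0,0,1]]'; python3 -m handwheel '[[0,0,0,0.0003,0,0,1],[0,0,0,0.0003,0,0,1]]'
```

```text
time: 11.88
ee_pos: [0.6067, -0.1426, 0.049]
tcp_rot: [8.0, 89.9, -15.0]
wrist_force: [-5.1, 1.0, 11.5]
opening: 0.0005
time: 12.12
ee_pos: [0.6067, -0.1426, 0.049]
tcp_rot: [8.5, 89.9, -14.5]
wrist_force: [-5.5, 1.7, 14.6]
opening: -0.0002
```

Yellow is home. I'll lift and go to blue.

```bash
python3 -m handwheel '[[0,0,0,-0.005,0,0,1],[0,0,0,-0.03,0,0,1],[0,0,0,-0.07,0,0,1],[0,0,0,-0.1,0,0,1],[0,0,0,-0.1,0,0,1],[0,0,0,-0.1,0,0,1]]'
python3 - <<'E'
from workcell import bot
from h import *
o=bot.get_obs();print(o["ee_pos"],shift(o,[.5010,-.0711,.15]))
E
```

```text
time: 12.88
ee_pos: [0.6063, -0.1425, 0.146]
tcp_rot: [-171.1, 89.9, 165.9]
wrist_force: [-0.4, 0.7, -0.4]
opening: 0.0003
[ 0.60633054 -0.14251906  0.14601779] [-0.00386087  0.02453636 -0.12487643]
```

```bash
python3 -m handwheel '[[0,0,0,-0.003,0.007,-0.035,1],[0,0,0,-0.003,0.014,-0.07,1],[0,0,0,-0.003,0.02,-0.1,1],[0,0,0,-0.003,0.0245,-0.125,1],[0,0,0,-0.003,0.0245,-0.125,1],[0,0,0,-0.003,0.0245,-0.125,1]]'
python3 - <<'E'
from workcell import bot
from h import *
o=bot.get_obs();print(o["ee_pos"])
p=wcam(bot.camera("wrist"),o);cv2.imwrite("pics/w4.png",p["frame"][:,:,::-1])
for n,(c,st) in blobs(p["frame"]).items():print(n,c,st,ray(p,c,.037).round(4))
E
```

```text
time: 13.62
ee_pos: [0.5012, -0.0713, 0.1493]
tcp_rot: [-158.4, 90.0, 178.6]
wrist_force: [0.8, 0.7, -0.3]
opening: -0.0001
[ 0.50120411 -0.07126387  0.14927518]
blue [257.9 186.6] [ 238  168   40   38 1186] [ 0.5006 -0.0709  0.037 ]
```

View pics/w4.png

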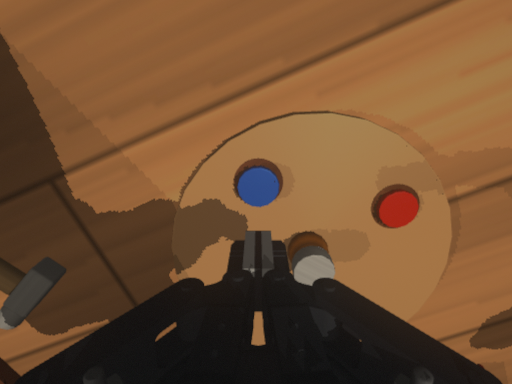

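Blue is at (258,187), directly under the tool, and the jar is clear.

```bash
python3 -m handwheel '[[0,0,0,0.025,0,0,1],[0,0,0,0.05,0,0,1],[0,0,0,0.07,0,0,1],[0,0,0,0.082,0,0,1],[0,0,0,0.087,0,0,1],[0,0,0,0.09,0,0,1],[0,0,0,0.092,0,0,1],[0,0,0,0.093,0,0,1],[0,0,0,0.094,0,0,1],[0,0,0,0.095,0,0,1],[0,0,0,0.096,0,0,1],[0,0,0,0.097,0,0,1],[0,0,0,0.098,0,0,1],[0,0,0,0.099,0,0,1],[0,0,0,0.099,0,0,1]]'
python3 -m handwheel '[[0,0,0,0.0005,0,0,1],[0,0,0,0.001,0,0,1],[0,0,0,0.001,0,0,1]]'
```

```text
time: 15.55
ee_pos: [0.5013, -0.0711, 0.0516]
tcp_rot: [12.0, 90.0, -11.1]
wrist_force: [-2.6, 0.4, 5.3]
opening: -0.0003
time: 15.92
ee_pos: [0.5013, -0.0711, 0.0507]
tcp_rot: [16.9, 90.0, -6.1]
wrist_force: [-1.5, 0.4, 6.3]
opening: -0.0
```

```bash
python3 -m handwheel '[[0,0,0,0.0005,0,0,1],[0,0,0,0.001,0,0,1],[0,0,0,0.0015,0,0,1],[0,0,0,0.0015,0,0,1]]'
python3 -m handwheel '[[0,0,0,0.0005,0,0,1],[0,0,0,0.0005,0,0,1]]'; python3 -m handwheel '[[0,0,0,0.0005,0,0,1],[0,0,0,0.0005,0,0,1]]'
```

```text
time: 16.42
ee_pos: [0.5013, -0.0711, 0.0493]
tcp_rot: [17.6, 90.0, -5.4]
wrist_force: [-2.0, 0.8, 6.7]
opening: -0.0
time: 16.68
ee_pos: [0.5013, -0.0711, 0.049]
tcp_rot: [15.2, 89.9, -7.8]
wrist_force: [-3.9, 1.5, 8.0]
opening: 0.0001
time: 16.92
ee_pos: [0.5013, -0.0712, 0.049]
tcp_rot: [14.6, 89.9, -8.4]
wrist_force: [-4.7, 1.4, 12.8]
opening: 0.0003
```

```bash
python3 -m handwheel '[[0,0,0,0.0003,0,0,1],[0,0,0,0.0003,0,0,1]]'; python3 -m handwheel '[[0,0,0,-0.005,0,0,1],[0,0,0,-0.03,0,0,1],[0,0,0,-0.07,0,0,1],[0,0,0,-0.12,0,0,1],[0,0,0,-0.17,0,0,1],[0,0,0,-0.2,0.0,-0.03,1],[0,0,0,-0.2,0.04,-0.08,1],[0,0,0,-0.2,0.08,-0.12,1],[0,0,0,-0.2,0.13,-0.14,1],[0,0,0,-0.2,0.18,-0.14,1],[0,0,0,-0.2,0.22,-0.14,1],[0,0,0,-0.2,0.22,-0.14,1],[0,0,0,-0.2,0.22,-0.14,1]]'
python3 - <<'E'
from workcell import bot
from h import *
B={"scene":{"blue":(246,181),"red":(279,201),"yellow":(217,205),"black":(250,230)},"top":{"black":(252,163),"red":(234,192),"yellow":(282,180),"blue":(265,210)}}
for n in B:
    p=bot.camera(n);print(n,segs(p["frame"],B[n]));cv2.imwrite(f"pics/{n}9.png",p["frame"][:,:,::-1])
    a=cv2.imread(f"pics/{n}0.png")
    if n=="scene": cv2.imwrite("pics/cmp.png",np.vstack([cv2.resize(x[165:250,190:310],None,fx=5,fy=3.4*1,interpolation=cv2.INTER_CUBIC) for x in(a,p["frame"][:,:,::-1])]))
E
```

```text
time: 17.18
ee_pos: [0.5013, -0.0711, 0.0489]
tcp_rot: [16.7, 89.9, -6.3]
wrist_force: [-5.6, 1.1, 15.1]
opening: -0.0
time: 18.8
ee_pos: [0.4581, 0.1859, 0.247]
tcp_rot: [-119.0, 90.0, -142.0]
wrist_force: [0.5, 0.3, 0.8]
opening: -0.0001
scene {'blue': None, 'red': (np.float64(278.33720930232556), np.float64(201.74418604651163), 86), 'yellow': (np.float64(216.31372549019608), np.float64(205.50980392156862), 102), 'black': (np.float64(248.0), np.float64(224.75), 4)}
top {'black': (np.float64(251.9402985074627), np.float64(163.0), 67), 'red': (np.float64(234.48214285714286), np.float64(191.85714285714286), 56), 'yellow': (np.float64(281.4102564102564), np.float64(179.2051282051282), 78), 'blue': (np.float64(264.22727272727275), np.float64(208.63636363636363), 66)}
```

View pics/cmp.png

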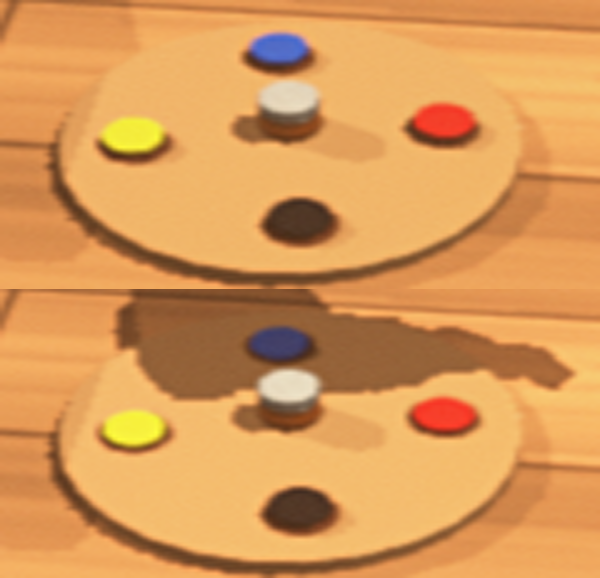

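View pics/scene9.png

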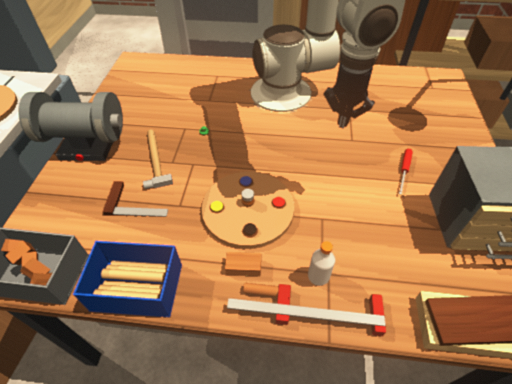

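The three caps now sit lower: red (278,202), yellow (216,206) and blue (246,182). Black (250,230), the jar and the round are where they were, and the arm is clear. Handing in.

Run:
```python
from workcell import bot
print(bot.get_obs()["time"],bot.job_done())
```

```text
the job is handed in; nothing more can be done
18.9 None
```

I pressed the red, then the yellow, then the blue cap home with the closed fingertips and handed the job in at 18.9 s; no verdict is reported.

- **Caps:** each stopped hard with the fingertips at about 30 mm above the bench, the fully-home height. The force at the stop was 14–15 N vertically, with up to 6.5 N sideways.
- **Pictures:** the final scene picture shows all three caps seated. The black cap, the jar, the round and the other things on the bench are where they were, and the arm is clear.
- **A check that failed:** colour segmentation of the blue cap in the final scene picture found nothing because the arm's shadow lay on it. By eye in that picture it looked seated, and the top picture still showed it in place.

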